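Start the loaded battery analyser

TASK

Start the test on the battery analyser that has a battery pack in its bay: with the fingertips, push down the raised far end of its orange paddle switch until the paddle has fully tipped over, then press its green key all the way down, let it spring back and move clear. Press gently and grasp nothing; do not press its other keys, do not touch the analyser with the empty bay, and leave the battery packs and everything else on the bench where they are.

Things in the scene. Friction and masses are not known exactly. Their poses are not given: they have to be found in the camera images.
- loaded: The analyser to start, with the battery pack in its bay: a fixed desktop case, 240 (x) x 220 (y) x 70 mm high, flat blue top panel. Origin at the centre of its underside, z up, x from its front (robot side) to its back. On the panel at (x, y) mm: screen (-56, 54); bay (62, 52) with a black rim 102 x 82, 12 high; paddle pivot (60, -55); four round keys.
- loaded_paddle_end (a point): Where to push the orange paddle (80 mm along the analyser's x, 34 wide, 10 thick): on its upper face, on its centre line, 28 mm beyond the pivot towards the far (+x) end. The pivot is 86 mm above the bench. At the start the far end is up and this point stands about 95 mm above the bench; fully tipped, about 85 mm. Moves with the paddle.
- loaded_paddle (a joint): Tilt of that paddle (rad): about 0 with its far end up (off), 0.4 fully tipped with its far end down (on), against a stop. It stays where it is left; about 1 to 2 N at its far end moves it.
- loaded_green_top (a point): Centre of the top face of the loaded analyser's green start key, a round key 24 mm across, at (-35, -30) mm in the analyser's x, y; 80 mm above the bench (10 mm above the panel) at rest. Moves with the key.
- loaded_green (a joint): Travel of that green key (m): 0 at rest, 0.006 fully down; springs back when let go; takes about 2 N to start and 3.6 N fully down.
- loaded_red (a joint): Travel of the loaded analyser's red key (m), 0 at rest, 0.006 down; not to be pressed. Same size and height as the green key, at (-35, -80) mm in the analyser's x, y.
- loaded_yellow (a joint): Travel of the loaded analyser's yellow key (m), 0 at rest, 0.006 down; not to be pressed. Same size and height as the green key, at (-85, -30) mm in the analyser's x, y.
- loaded_grey (a joint): Travel of the loaded analyser's grey key (m), 0 at rest, 0.006 down; not to be pressed. Same size and height as the green key, at (-85, -80) mm in the analyser's x, y.
- idle: The other analyser, identical but with an empty bay; fixed; not to be touched. Origin and axes as for the loaded one.
- pack: Battery pack lying loose in the loaded analyser's bay: black and yellow, 78 x 58 x 45 mm high, origin at the centre of its underside, which lies on the panel 70 mm above the bench, so its top is at 115 mm.
- spare: A second, identical battery pack lying on the bench in front of the analysers; leave it. Origin at the centre of its underside.
- driver: Screwdriver with a red handle lying on the bench; leave it.
- meter: Yellow hand-held multimeter, 150 x 75 x 38 mm, lying on the bench; leave it. Origin at the centre of its underside.
- mug: Blue mug, 80 mm across and 90 mm high, standing on the bench; leave it. Origin at the centre of its underside.
- spray: Red and silver can, 52 mm across and 130 mm high, standing on the bench; leave it. Origin at the centre of its underside.
- tape: Roll of brown tape, 90 mm across and 22 mm high, lying on the bench; leave it. Origin at the centre of its underside.
Mind the look-alikes: they are no part of the job. Leave any purple or red look-alike of the pack alone.

How it is judged:
By the outcome, as a careful person would: the job done as asked, in the order asked, and still so for the second after the job is handed in, with the robot touching nothing.
It also fails if it takes over 40 s, if anything falls off the work surface, if the arm or the gripper's body presses on something with over 40 N, if the wrist force passes 120 N, or if a joint passes its speed limit or range.

ROBOT

A 6-joint arm with a two-finger parallel gripper is mounted at the origin on the work surface. World frame = base frame: x ahead of the robot, y to its left, z up, the work surface at z = 0. Lengths are in m, angles in degrees, forces in N, time in s.
With the tool pointing down it reaches from about 0.325 to 0.775 m from the base axis. Payload 5.5 kg.
Tool frame: the origin (TCP) lies at the centre of the arm's flange, where the gripper is bolted on; the fingertips stand 182 mm ahead of it and the grasp point (between the pads) lies 163 mm ahead of it; z points along the fingers, y is the direction in which the jaws open and shut (so a half turn about z gives the same grasp; the last joint's range is limited). The gripper opens to 88 mm and grips with 3 to 60 N. Pads are 20 mm wide; open, the fingers measure 115 mm over their backs; the gripper's body (75 mm by 178 mm) begins 61 mm behind the grasp point.
Start: joints at [62.641, 5.22, 70.514, -0, 104.267, -3.249], TCP at [0.245, 0.548, 0.405] pointing down, gripper open.
Joint ranges: [-164.24, 164.24], [-49.07, 125.15], [9.68, 141.18], [-86.29, 266.29], [3.28, 154.24], [-151.56, 151.56]. Speed limits (degrees/s): [147.25, 147.25, 172.46, 180, 180, 180].

INTERFACE

Orientations are given as [roll, pitch, yaw] about the fixed x, y, z axes, in that order (R = Rz(yaw) Ry(pitch) Rx(roll)).
In Python, from station import r gives the robot as it stands. The module is installed in compiled form; this text tells all that it offers. Calls block until the motion is done:
- r.reach(position, orientation): joint-space move of the TCP to a pose.
- r.servo_line(position, rotation=None, speed=0.15): straight line of the TCP; rotation=None keeps the orientation; speed is the mean speed in m/s.
- r.move_joints(angles): joint-space move.
- r.let_go() and r.grab(squeeze=None): open the fingers fully, or close them until they stop; squeeze is the grip in N (None keeps the last).
- r.wait(seconds).
- r.inverse_kinematics(position, orientation): joint angles nearest the present ones, or None.
- r.sense(): the state.
- r.snapshot(name): name is "side" or "top"; returns a dict with "frame" (420x560x3 uint8, red, green, blue), "fx", "fy", "cx", "cy" (pixels), "R" (3x3) and "t" (3): a world point X has camera coordinates R X + t. Camera axes: x right, y down, z forward; pixel columns grow to the right and rows downward; lengths in m; the calibration is good to about 2 mm. A picture is of the moment at which its call begins. There is no depth.
A pose or a line that the arm cannot do raises r.IKError and nothing moves.
- r.hand_in(): hands the job in, once; it reports no verdict.
The state is a dict: "clock": time; "joints": joint angles; "joint_vel": joint speeds; "joint_torque": joint torques, N m; "tcp_pos": TCP position; "orientation": TCP orientation; "contact_force": force on the tool from outside, world axes, zero at the start; "torque": the same for the moment, N m; "opening": finger opening in m.
Only numpy, scipy, OpenCV 4.12 (cv2) and the standard library are available. Lean on these libraries where they do the work, as an engineer would, in place of code of your own. Each camera call takes 0.05 s, during which the arm holds its last target. There are 200 camera calls.

## Working session

There is one attempt and no reset: what is moved stays moved. The work goes in short steps, each a Python script; the robot and the scene stay as the last script left them, time stands still between calls to the robot, and variables do not carry over. Pictures are saved under pics/ and viewed, about 8 in all and at most 12, crops included, and the job is handed in when it is done.

```bash
mkdir -p pics; python3 - <<'E'
from station import r
import cv2,pickle
for n in("top","side"):
    s=r.snapshot(n);pickle.dump(s,open(n+".pkl","wb"));cv2.imwrite(f"pics/{n}0.png",s["frame"][:,:,::-1])
    print(n,s["fx"],s["cx"],s["cy"],s["R"],s["t"])
E
```

```text
top 475.91466962020223 273.2349559491264 207.08826778307457 [[-0.00288289 -0.99981872 -0.01882047]
 [-0.98654995  0.00591956 -0.16335283]
 [ 0.16343463  0.01809641 -0.98638818]] [0.03011953 0.43918699 1.43996382]
side 403.94458643850055 282.2847309778965 211.91918150164707 [[ 0.81031618 -0.58597996  0.00389623]
 [-0.38846324 -0.54213656 -0.74510688]
 [ 0.43872999  0.60225861 -0.6669337 ]] [-0.3280949   0.24970643  1.19747702]
```

View pics/top0.png

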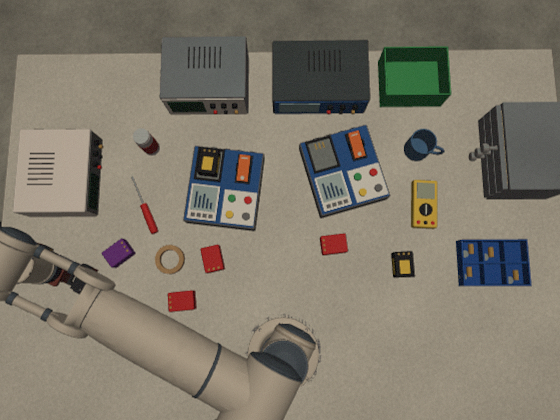

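View pics/side0.png

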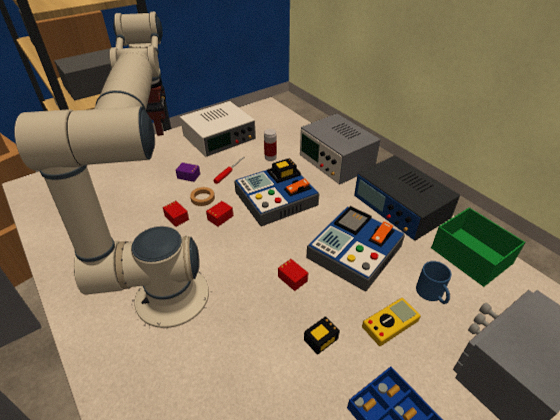

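The loaded analyser is the left one: its pack is at (208,163) in top, its paddle at (244,168) and its green key near (233,198). The idle one is at (344,170). Next I'll segment the keys and paddle and fit the pose.

```bash
cat > h.py <<'E'
import numpy as np,cv2,pickle
from scipy.optimize import least_squares
def proj(s,X):
    c=np.atleast_2d(X)@np.array(s["R"]).T+s["t"]
    return np.c_[s["fx"]*c[:,0]/c[:,2]+s["cx"],s["fy"]*c[:,1]/c[:,2]+s["cy"]]
def world(p,X):  # p=x,y,yaw(rad); X local incl z
    X=np.atleast_2d(X);c,s_=np.cos(p[2]),np.sin(p[2])
    return np.c_[p[0]+c*X[:,0]-s_*X[:,1],p[1]+s_*X[:,0]+c*X[:,1],X[:,2]]
def blobs(s,roi):
    x0,x1,y0,y1=roi;h=cv2.cvtColor(s["frame"][y0:y1,x0:x1].copy(),cv2.COLOR_RGB2HSV)
    H,S,V=[h[:,:,i].astype(int) for i in range(3)]
    out=[]
    for n,m in dict(orange=(H>4)&(H<16)&(S>170)&(V>130),green=(H>50)&(H<90)&(S>110)&(V>60),red=((H<5)|(H>172))&(S>150)&(V>90),yellow=(H>18)&(H<33)&(S>120)&(V>110)).items():
        k,l,st,c=cv2.connectedComponentsWithStats(m.astype(np.uint8),connectivity=8)
        for i in range(1,k):
            if st[i,4]>8: out.append((n,int(st[i,4]),np.round(c[i]+[x0,y0],1)))
    return out
E
python3 - <<'E'
from h import *
for n,roi,sc in(("top",(180,270,140,235),6),("side",(225,325,150,230),6)):
    s=pickle.load(open(n+".pkl","rb"))
    for b in blobs(s,roi):print(n,*b)
    x0,x1,y0,y1=roi
    cv2.imwrite(f"pics/{n}c.png",cv2.resize(s["frame"][y0:y1,x0:x1,::-1],None,fx=sc,fy=sc,interpolation=cv2.INTER_CUBIC))
E
```

```text
top orange 238 [243.1 167.7]
top green 34 [231.1 197.8]
top red 38 [247.3 199.7]
top yellow 139 [207.  162.8]
top yellow 42 [228.8 213.9]
side orange 127 [297.2 185. ]
side green 21 [270.7 191.6]
side red 43 [227.5 170.7]
side red 23 [277.6 199.4]
side red 52 [227.1 208.5]
side yellow 58 [282.2 164.1]
side yellow 27 [258.3 195.7]
```

View pics/topc.png

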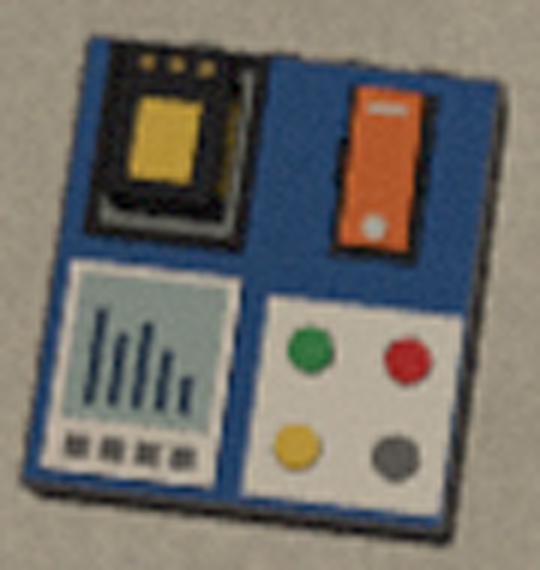

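View pics/sidec.png

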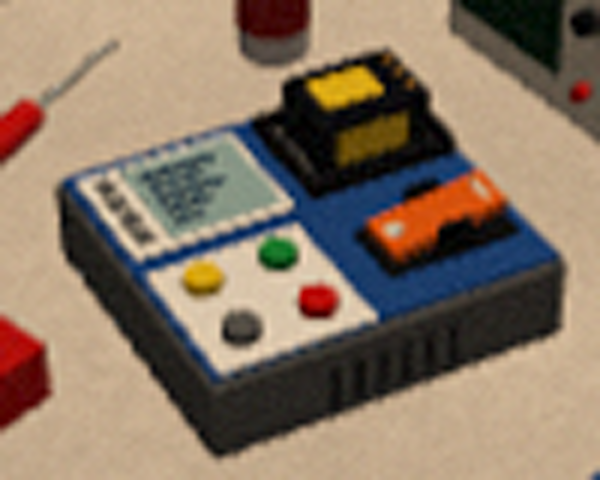

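The crops show the loaded analyser with its pack in the bay and the paddle's far end raised. Green is at crop (310,350) in top, with yellow in front of it and red to its right, which matches the layout given. Now I'll fit the pose from the key and paddle centroids.

```bash
cat > fit.py <<'E'
from h import *
T,S=[pickle.load(open(n+".pkl","rb")) for n in("top","side")]
L=np.array([[-.035,-.03,.079],[-.035,-.08,.079],[-.085,-.03,.079],[.06,-.055,.09]])
pt=np.array([[231.1,197.8],[247.3,199.7],[228.8,213.9],[243.1,167.7]])
ps=np.array([[270.7,191.6],[277.6,199.4],[258.3,195.7],[297.2,185.]])
def res(p,w=(1,1)): return np.r_[w[0]*(proj(T,world(p,L))-pt).ravel(),w[1]*(proj(S,world(p,L))-ps).ravel()]
for w in((1,1),(1,0),(0,1)):
    q=least_squares(res,[.55,.13,-.1],args=(w,))
    print(w,q.x[:2].round(4),np.degrees(q.x[2]).round(2),res(q.x).round(1))
    print(world(q.x,[[.088,-.055,.095],[-.035,-.03,.08]]).round(4).tolist())
E
python3 fit.py
python3 - <<'E'
from station import r
r.grab(); s=r.sense();print(s["opening"],s["orientation"],s["clock"],s["contact_force"])
E
```

```text
(1, 1) [0.5013 0.1797] -7.11 [ 0.2 -0.4  0.4 -0.4  0.3 -0.3  0.2 -0.6 -0.5 -0.  -0.8  0.1 -0.7  0.1
 -0.4  0.1]
[[0.5818, 0.1142, 0.095], [0.4628, 0.1542, 0.08]]
(1, 0) [0.5    0.1804] -7.28 [-0.1 -0.   0.1  0.1 -0.1  0.1  0.  -0.2 -0.9 -0.  -1.3  0.1 -1.2  0.1
 -0.8  0.2]
[[0.5804, 0.1147, 0.095], [0.4615, 0.155, 0.08]]
(0, 1) [0.5029 0.1791] -6.63 [ 0.5 -1.   0.7 -1.2  0.7 -0.9  0.3 -1.3  0.1 -0.1 -0.1  0.  -0.1  0.1
  0.1 -0.1]
[[0.584, 0.1143, 0.095], [0.4647, 0.1533, 0.08]]
0.0007558327295948161 [-1.79999051e+02  2.23642457e-03  1.55888498e+02] 1.4417 [-0.14088862  0.21535488 -0.0051114 ]
```

```bash
cat >> h.py <<'E'
def press(r,x,y,z0,z1,step,fmax,speed=.03):
    """step the fingertips down from z0 towards z1 until the push exceeds fmax"""
    r.servo_line([x,y,z0+.182],speed=.1); f0=r.sense()["contact_force"]; z=z0
    while z>z1:
        z=max(z-step,z1); r.servo_line([x,y,z+.182],speed=speed)
        s=r.sense(); f=s["contact_force"]-f0
        print(round(s["clock"],2),"tip %.4f"%(s["tcp_pos"][2]-.182),np.round(f,2))
        if f[2]>fmax: break
E
python3 - <<'E'
from station import r
from h import *
p=[.5013,.1797,np.radians(-7.1)]
x,y,_=world(p,[[.090,-.055,0]])[0]
o=[180,0,172.9]
print(r.inverse_kinematics([x,y,.36],o))
r.reach([x,y,.36],o); print(r.sense()["clock"])
press(r,x,y,.105,.084,.002,5)
r.snapshot("side")
for n in("side","top"):
    s=r.snapshot(n);cv2.imwrite(f"pics/{n}1.png",cv2.resize(s["frame"][130:250,170:330,::-1],None,fx=5,fy=5,interpolation=cv2.INTER_CUBIC))
E
```

```text
[  7.77207293   4.15908269  76.14712554   0.          99.69379176
 -75.12792707]
3.4333
4.57 tip 0.1035 [0.56 0.92 0.31]
4.82 tip 0.1009 [ 0.15 -0.59  0.28]
5.07 tip 0.0988 [0.03 0.75 0.45]
5.32 tip 0.0969 [1.16 0.8  0.17]
5.57 tip 0.0948 [0.53 0.32 0.15]
5.82 tip 0.0928 [ 0.46 -0.55 -0.8 ]
6.07 tip 0.0908 [-0.57 -0.57 -0.7 ]
6.32 tip 0.0890 [ 1.59  0.14 -0.3 ]
6.57 tip 0.0874 [ 1.67 -0.3   2.89]
6.82 tip 0.0871 [-2.57 -0.75 10.04]
```

View pics/side1.png

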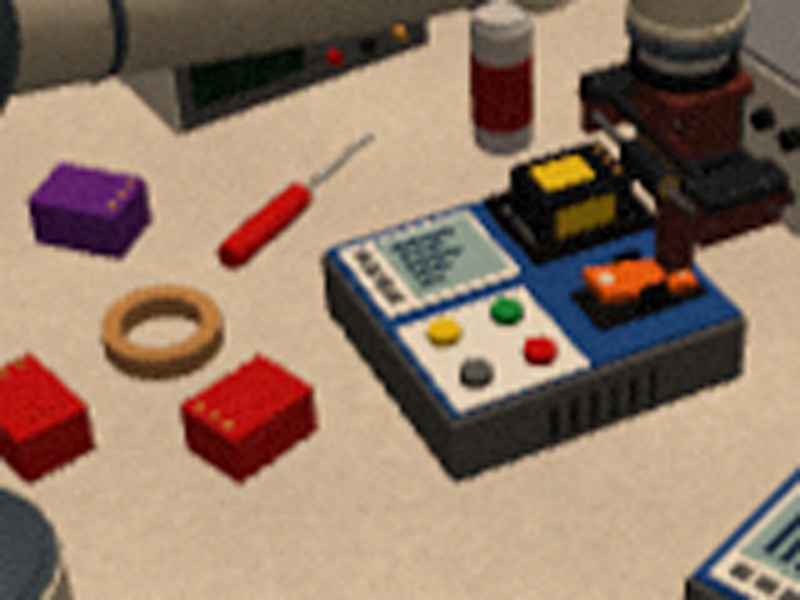

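The near end is now up and the far end down. The stop was met at 87 mm, the height predicted for the tip's near edge. Next I'll lift, check the paddle stays over, and press green.

```bash
python3 - <<'E'
from station import r
from h import *
p=[.5013,.1797,np.radians(-7.1)]
c=r.sense()["tcp_pos"]
r.servo_line([c[0],c[1],.325],speed=.12)
x,y,_=world(p,[[-.035,-.030,0]])[0]
r.servo_line([x,y,.325],speed=.15)
press(r,x,y,.086,.071,.0015,6.5)
s=r.snapshot("side");cv2.imwrite("pics/side2.png",cv2.resize(s["frame"][130:250,200:340,::-1],None,fx=5,fy=5,interpolation=cv2.INTER_CUBIC))
s=r.sense();print(s["clock"],s["tcp_pos"],s["contact_force"])
E
```

```text
9.57 tip 0.0851 [ 0.85  0.24 -0.61]
9.82 tip 0.0830 [ 0.38 -0.03  0.5 ]
10.07 tip 0.0814 [-0.75  0.    0.21]
10.32 tip 0.0803 [ 0.47 -0.72  1.38]
10.57 tip 0.0787 [0.43 0.36 2.1 ]
10.82 tip 0.0771 [0.34 0.27 3.01]
11.07 tip 0.0756 [ 0.81 -0.07  2.84]
11.32 tip 0.0743 [0.48 1.04 5.16]
11.57 tip 0.0742 [-2.270e+00 -1.000e-02  1.195e+01]
11.6167 [0.46289875 0.15424635 0.25621907] [-2.22933653 -0.455049   11.83822934]
```

View pics/side2.png

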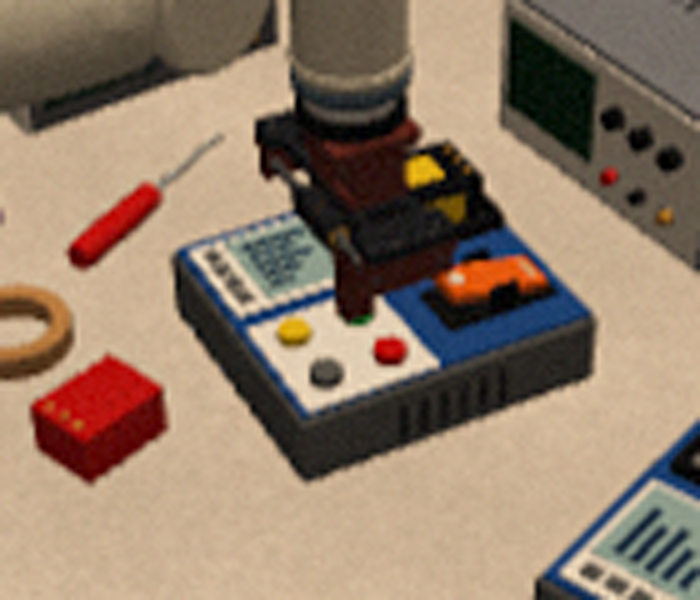

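Green reached its bottom: 80 to 74 mm with a steep force rise, and the fingers were on green only. The paddle stayed tipped. Now I'll lift clear and check.

```bash
python3 - <<'E'
from station import r
from h import *
c=r.sense()["tcp_pos"]
r.servo_line([c[0],c[1],.36],speed=.1)
r.move_joints([62.641,5.22,70.514,0,104.267,-3.249]); r.wait(.5)
a,b=r.snapshot("top"),r.snapshot("side")
for bl in blobs(a,(180,270,140,235))+blobs(b,(235,325,150,230)):print(*bl)
A=cv2.resize(a["frame"][140:235,180:270],(400,422),interpolation=cv2.INTER_CUBIC);B=cv2.resize(b["frame"][150:230,230:320],(400,422),interpolation=cv2.INTER_CUBIC)
cv2.imwrite("pics/end.png",np.hstack([A,B])[:,:,::-1])
for n,s in(("top",a),("side",b)):
    s0=pickle.load(open(n+".pkl","rb"));d=(cv2.absdiff(s0["frame"],s["frame"]).max(2)>70).astype(np.uint8)
    k,l,st,c=cv2.connectedComponentsWithStats(d);print(n,[st[i].tolist() for i in range(1,k) if st[i,4]>6])
s=r.sense();print(s["clock"],s["contact_force"])
E
```

```text
orange 214 [243.3 167.4]
green 35 [231.1 197.9]
red 38 [247.2 199.7]
yellow 137 [207.1 162.9]
yellow 42 [228.8 213.9]
orange 100 [297.2 184.9]
green 21 [270.7 191.6]
red 23 [277.6 199.4]
yellow 58 [282.2 164.1]
yellow 27 [258.3 195.7]
top [[237, 178, 11, 4, 23], [44, 245, 9, 6, 21], [57, 252, 21, 10, 52], [82, 264, 11, 4, 21], [74, 278, 3, 5, 9], [60, 282, 6, 3, 11]]
side [[157, 130, 7, 6, 26], [297, 178, 12, 10, 40], [286, 182, 12, 11, 63]]
15.0833 [ 0.04480639  0.05909902 -0.38130522]
```

View pics/end.png

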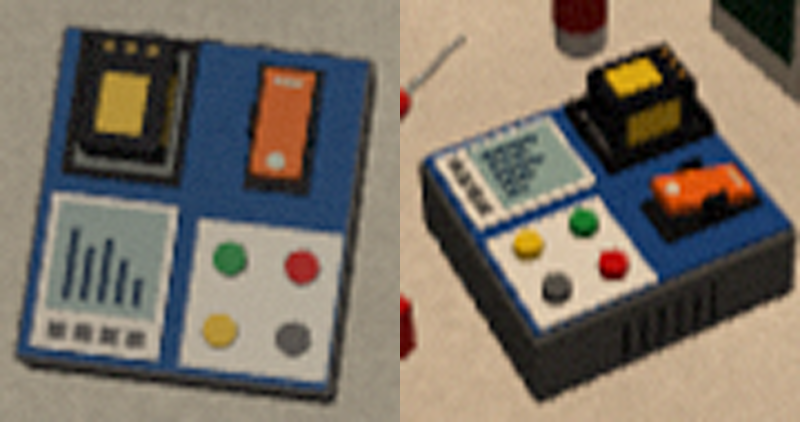

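The paddle is tipped (near end up), green has sprung back to its first pixel position, and the pack and other keys have not moved. The only other image changes are the gripper itself, now closed.

```bash
python3 -c "
from station import r
print(r.hand_in())"
```

```text
the job is handed in; nothing more can be done
None
```

I started the test on the left analyser, the one with the battery pack in its bay, and handed the job in at about 15 s on the robot's clock.

- **Paddle:** with the closed fingertips I pushed down the raised far end until it met its stop. The tips were at 87 mm, as predicted for a flat tip on the tipped paddle, with a peak push of about 10 N. It stayed tipped after I lifted off.
- **Green key:** I pressed it from 80 mm down to 74 mm, its full 6 mm of travel. The push peaked at about 12 N, because the last step ran onto the key's stop. I then lifted clear and moved the arm back to its start position.
- **Final check:** before handing in, both cameras showed the paddle tipped and the green key back at its rest position. The pack, the red and yellow keys and the rest of the bench had not moved; the grey key I checked by eye only. The arm was touching nothing.
- **Disagreement:** the positions I fitted from the two cameras differed by about 3 mm. I used the combined fit, and both presses made contact at the expected heights. No check failed.

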